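# Open the print registration tray and hold the block in its corner

### The arm

A 7-joint arm with a two-finger parallel gripper is mounted at the origin on the work surface. World frame = base frame: x ahead of the robot, y to its left, z up, the work surface at z = 0. Lengths are in m, angles in rad, forces in N, time in s.
With the tool pointing down it reaches from about 0.4 to 0.85 m from the base axis. Payload 6.9 kg.
Tool frame: the origin (TCP) lies midway between the tips of the shut fingers; the grasp point (between the pads) lies behind it (ctrl.pinch_z is the z of the grasp point in the tool frame, in m); z points along the fingers, y is the direction in which the jaws open and shut (so a half turn about z gives the same grasp; the last joint's range is limited). The gripper opens to 85 mm and grips with 20 to 120 N. Pads are 22 mm wide; open, the fingers measure 114 mm over their backs; the gripper's body (76 mm by 85 mm) begins 54 mm behind the grasp point. The pads swing forward as they close: fully open they stand 13 mm farther back than shut.
Start: joints at [-1.073, 0.507, -0.238, 1.5, 0.126, 1.149, -0.155], TCP at [0.239, 0.578, 0.231] pointing down, gripper open.
Joint ranges: [-3.08, 3.08], [-0.24, 2.05], [-1.43, 1.35], [0, 2.5], [-1.52, 4.66], [0.17, 1.96], [-2.89, 2.89]. Speed limits (rad/s): [2.39, 2.39, 3.14, 3.14, 3.14, 3.14, 3.14].

### API

Orientations are given as a unit quaternion [w, x, y, z].
In Python, from station import ctrl, get_state, vision, ticket, models gives the robot as it stands. Calls block until the motion is done:
- ctrl.movep(position, orientation): joint-space move of the TCP to a pose.
- ctrl.movel(position, frame=None, max_speed=0.15): straight line of the TCP; frame=None keeps the orientation; max_speed is the mean speed in m/s.
- ctrl.set_joints(angles): joint-space move.
- ctrl.ungrasp() and ctrl.close_gripper(force=None): open the fingers fully, or close them until they stop; force is the grip in N (None keeps the last).
- ctrl.pause(seconds).
- ctrl.ik(position, orientation): joint angles nearest the present ones, or None.
- get_state(): the state.
- vision.grab_frame(name): name is "scene" or "top" or "wrist"; returns (picture, depth): 480x640x3 uint8, blue, green, red; 480x640 float32, m along the optical axis (not along the pixel's ray), 0 where there is no reading.
- vision.camera_info(name): a dict with "mtx" (3x3 intrinsics, pixels), "R" (3x3) and "t" (3): a world point X has camera coordinates R X + t; the wrist camera has in their place "hand_eye" (4x4, takes a point from camera to tool coordinates, whose origin is the TCP and whose axes are the flange's). Camera axes: x right, y down, z forward; pixel columns grow to the right and rows downward; lengths in m; the calibration is good to about 2 mm. A picture is of the moment at which its call begins: read the wrist's pose just before it. camera_info takes no time and is no camera call.
A pose or a line that the arm cannot do raises ctrl.Unreachable and nothing moves.
- ticket.close_job(): hands the job in, once; it reports no verdict.
Trained networks look in the newest picture that a camera, given by its name, has taken for a name from the list of things; names that differ only in an ending like _2 or _b are one class to them, and where a whole thing is asked for, a point or a joint stands for the part that bears it (a point fixed in the world has none). Each returns a list of dicts, best first, with "p" (0 to 1); they miss things now and then, are a little off and sometimes report something else, mostly with a low value. They report only what shows in the picture. A call takes as long as a camera call.
- models.recognise(camera, target): "point" ([column, row] in pixels, amid what is visible of it).
- models.masks_of(camera, target): "mask" (480x640 bool, what is visible of it) and "point" ([column, row] in pixels, amid what is visible of it).
The state is a dict: "time": time; "qpos": joint angles; "qd": joint speeds; "tau": joint torques, N m; "tcp_pos": TCP position; "eef_rot": TCP orientation; "contact_force": force on the tool from outside, world axes, zero at the start; "wrist_torque": the same for the moment, N m; "width": finger opening in m.
Only numpy, scipy, OpenCV 4.12 (cv2) and the standard library are available. Lean on these libraries where they do the work, as an engineer would, in place of code of your own. Each camera call takes 0.05 s, during which the arm holds its last target.

### The job

Pick up the palette knife, slip its blade under the overhanging lip of the registration tray's cover and lever the cover open until it stands upright and stays, without putting the hand on the cover; then lay the knife back down on the table. Take the printing block inside the tray and press it firmly into the corner formed by the two metal stops, its long edge flat against the long side stop and its short edge flat against the end stop, and finish while still holding it pressed against both; do not let go. Leave the jar, tape, mug and marker where they are.

Things in the scene. Friction and masses are not known exactly. Their poses are not given: they have to be found in the camera images.
- tray: fixed shallow wooden tray, outside 240 (its x) x 220 (its y) x 62 mm high, walls 8 mm thick, floor 8 mm thick. Origin: centre of its underside, on the table. The cover is hinged along the top of its +y wall; the wall on the -y side is only 46 mm high, leaving a 16 mm high slot under the cover for a blade. The inside corner with the two metal stops is at +x, -y; the stops stand on the tray floor. The tray stands on the robot's table turned up to about 14 degrees.
- cover (a joint): angle of the tray's flat wooden cover: 0 = shut, grows as it opens, 1.57 = upright, stop at 1.8. Cover: 240 x 238 x 8 mm, 0.25 kg, no handle; its underside is 62 mm above the table when shut and its front edge overhangs the low -y wall by 18 mm. The hinge has friction: above about 1.0 rad the cover stays where it is left, lower down it falls shut. Lifting it near the front edge takes about 2.5 N.
- cover_hinge (a point): point on the hinge line, middle of its length, 62 mm above the table, at (0, +110, 62) mm in the tray's frame; the hinge line runs along the tray's x. Axes as the tray's.
- cover_lip (a point): middle of the front edge of the cover, on its underside (moves with the cover, 238 mm from the hinge line). When shut it lies at (0, -128, 62) mm in the tray's frame.
- side_stop: aluminium bar 164 x 12 x 16 mm fixed on the tray floor along the low -y wall, its length along the tray's x. Origin: centre of its underside, at (22, -96, 8) mm in the tray's frame; the face that the block's long edge meets is its +y face, at tray y = -90 mm.
- end_stop: aluminium bar 12 x 120 x 16 mm fixed on the tray floor along the +x wall, its length along the tray's y. Origin: centre of its underside, at (98, -30, 8) mm in the tray's frame; the face that the block's short edge meets is its -x face, at tray x = +92 mm.
- block: loose wooden hand-printing block, about 0.2 kg: slab 100 (its x) x 70 (y) x 20 mm with a centred grip bar on top, 70 (x) x 20 (y) x 26 mm. Origin: centre of the slab's underside. Lies on the tray floor under the cover, turned up to 20 degrees to the tray; the same end for end. Home: origin at (42, -55, 8) mm in the tray's frame. Friction about 1: a hard push on one stop can keep it off the other.
- knife: loose palette knife lying on the table, about 90 g: wooden handle 110 (its x) x 20 (y) x 24 mm high and a flat stiff steel blade 90 mm long, 22 mm wide, 3 mm thick, pointing along its +x at mid height of the handle (12 mm above its underside). Origin: centre of the handle's underside; the balance point is about 10 mm ahead of it.
- knife_tip (a point): end of the knife's blade, at (145, 0, 12) mm in the knife's frame.
- paint_jar: bystander: closed jar, 60 mm wide, 75 mm high. Origin: centre of its underside.
- tape_roll: bystander: roll of tape lying flat, 90 mm across, 24 mm high. Origin: centre of its underside.
- brush_mug: bystander: white mug, 80 mm wide, 90 mm high. Origin: centre of its underside.
- marker: bystander: marker pen lying down, 130 (its x) x 14 x 14 mm. Origin: centre of its underside.

How it is judged:
On the way, in this order (a step that is already met when the one before it is completed fails the run):
1. the cover is pried up with the knife (value of joint cover above 0.2 rad and contact force between knife and cover above 0.2 N), for 0.1 s.
2. the cover stands upright (at least 1.4 rad) (value of joint cover above 1.4 rad), for 0.2 s.
3. the knife lies on the table again, let go, and the cover stays open (height (world z) of knife below 0.03 m and contact force between each of the fingers, tray and knife below 0.1 N and linear speed of knife below 0.03 m/s and value of joint cover above 1.3 rad), for 0.2 s.
At the end, for the whole second after the job is handed in: The robot presses the block with over 2 N on each stop; the block is flat, at rest, within 4 mm of its corner place, square within 0.04 rad, tilt under 0.06 rad; the cover is open beyond 1.3 rad; the knife lies on the table, untouched and clear of the tray (contact force between block and side_stop above 2 N and contact force between block and end_stop above 2 N and contact force between the fingers and block above 2 N and x of block in the frame of tray between 0.038 and 0.046 m and y of block in the frame of tray between -0.059 and -0.051 m and z of block in the frame of tray below 0.012 m and angle between block's own z axis and vertical below 0.06 rad and angle between the x axis of block and the x axis of tray, either way round below 0.04 rad and linear speed of block below 0.01 m/s and value of joint cover above 1.3 rad and height (world z) of knife below 0.03 m and contact force between each of the fingers, tray and knife below 0.1 N); the arm keeps its last pose, push and grip.
It fails at once if the hand pushes the cover open (contact force between any of the fingers, the arm and cover above 2 N and value of joint cover below 1.3 rad).
It fails at once if the paint jar is moved by more than 30 mm (distance of paint_jar from where it was at the start of the episode above 0.03 m).
It fails at once if the tape roll is moved by more than 30 mm (distance of tape_roll from where it was at the start of the episode above 0.03 m).
It fails at once if the brush mug is moved by more than 30 mm (distance of brush_mug from where it was at the start of the episode above 0.03 m).
It fails at once if the marker is moved by more than 30 mm (distance of marker from where it was at the start of the episode above 0.03 m).
It also fails if it takes over 72 s, if anything falls off the work surface, if the arm or the gripper's body presses on something with over 40 N, if the wrist force passes 120 N, or if a joint passes its speed limit or range.

## Working session

There is one attempt and no reset: what is moved stays moved. The work goes in short steps, each a Python script; the robot and the scene stay as the last script left them, time stands still between calls to the robot, and variables do not carry over. Pictures are saved under pics/ and viewed, and the job is handed in when it is done.

```bash
ls; mkdir -p pics; python3 - <<'E'
from station import ctrl, get_state, vision, models
import cv2, numpy as np
s=get_state(); print(s['time'],s['tcp_pos'],s['eef_rot'],s['width'],s['contact_force'],ctrl.pinch_z)
for n in ['scene','top']:
    im,d=vision.grab_frame(n); cv2.imwrite(f'pics/{n}0.png',im); np.save(f'pics/{n}0.npy',d)
    ci=vision.camera_info(n); print(n,{k:np.array(v).round(4).tolist() for k,v in ci.items()})
    print('cam pos',-np.array(ci['R']).T@np.array(ci['t']))
print(vision.camera_info('wrist'))
E
```

```text
pics
0.0 [0.23853244 0.57714723 0.23044705] [-1.43475639e-04  1.94630809e-01  9.80876177e-01 -8.67254190e-04] 0.08526040593741503 [ 0.41576314 -0.49356231 -0.26666617] -0.0187
scene {'mtx': [[625.071, 0.0, 332.4227], [0.0, 625.071, 243.7533], [0.0, 0.0, 1.0]], 'R': [[-0.6324, 0.7747, 0.0013], [0.6145, 0.5027, -0.6079], [-0.4716, -0.3836, -0.794]], 't': [0.2808, -0.3246, 1.7227]}
cam pos [1.18951626 0.60647657 1.17008609]
top {'mtx': [[545.1072, 0.0, 313.2741], [0.0, 545.1072, 228.3485], [0.0, 0.0, 1.0]], 'R': [[0.0092, -0.9998, -0.0166], [-0.9921, -0.0071, -0.1251], [0.125, 0.0176, -0.992]], 't': [0.0569, 0.5253, 1.2831]}
cam pos [0.36027384 0.03798042 1.33947105]
{'mtx': array([[419.21518165,   0.        , 317.84540729],
       [  0.        , 419.21518165, 240.65892321],
       [  0.        ,   0.        ,   1.        ]]), 'hand_eye': array([[ 1.39068230e-03, -9.55130832e-01, -2.96180959e-01,
         7.46956149e-02],
       [ 9.99998950e-01,  1.20729613e-03,  8.02060593e-04,
         5.59092655e-05],
       [-4.08494675e-04, -2.96181763e-01,  9.55131507e-01,
        -1.42439382e-01],
       [ 0.00000000e+00,  0.00000000e+00,  0.00000000e+00,
         1.00000000e+00]])}
```

View pics/scene0.png

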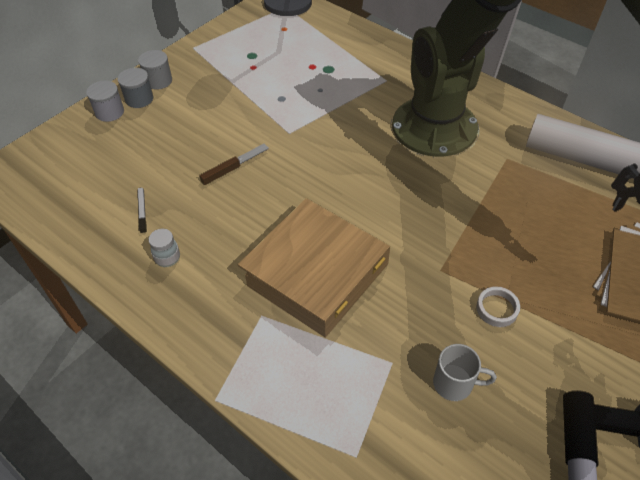

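View pics/top0.png

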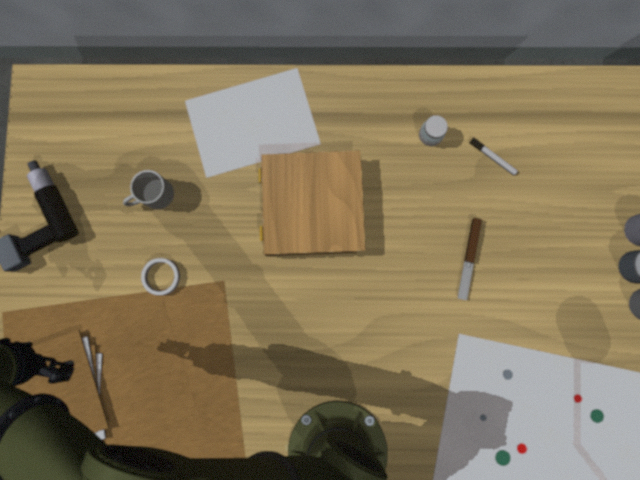

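```bash
cat > h.py <<'E'
from station import ctrl, get_state, vision, models, ticket
import cv2, numpy as np
from scipy.spatial.transform import Rotation as Rn
def deproj(n,uv,z):
    """pixels -> world points on plane z"""
    ci=vision.camera_info(n); R=np.array(ci['R']);t=np.array(ci['t']);K=np.array(ci['mtx'])
    uv=np.atleast_2d(uv).astype(float)
    r=(np.linalg.inv(K)@np.c_[uv,np.ones(len(uv))].T).T@R
    c=-R.T@t
    return c+r*((z-c[2])/r[:,2])[:,None]
def cloud(n,d,mask):
    ci=vision.camera_info(n); R=np.array(ci['R']);t=np.array(ci['t']);K=np.array(ci['mtx'])
    v,u=np.nonzero(mask&(d>0)); z=d[v,u]
    pc=np.c_[(u-K[0,2])/K[0,0]*z,(v-K[1,2])/K[1,1]*z,z]
    return (pc-t)@R
def quat(yaw,down=np.array([0,0,-1.])):
    """tool z down, tool x at world angle yaw"""
    x=np.array([np.cos(yaw),np.sin(yaw),0]);z=np.array([0,0,-1.]);y=np.cross(z,x)
    q=Rn.from_matrix(np.c_[x,y,z]).as_quat(); return np.r_[q[3],q[:3]]
def rect(P):
    (c,s,a)=cv2.minAreaRect((P[:,:2]*1000).astype(np.float32)); return np.array(c)/1000,s,a
E
python3 - <<'E'
from h import *
for n in ['top','scene']:
    d=vision.grab_frame(n)[1]
    for t in ['cover','knife','tray','paint_jar','tape_roll','brush_mug','marker']:
        r=models.masks_of(n,t)
        if not r: print(n,t,'none');continue
        P=cloud(n,d,r[0]['mask'])
        print(n,t,round(r[0]['p'],2),np.round(r[0]['point']),r[0]['mask'].sum(),'med',np.median(P,0).round(4),'zrange',np.percentile(P[:,2],[2,50,98]).round(3))
        if t in('cover','knife'):
            np.save(f'pics/{n}_{t}.npy',r[0]['mask'])
            z=.07 if t=='cover' else .0195
            cs,_=cv2.findContours(r[0]['mask'].astype(np.uint8),0,2); c=max(cs,key=len)[:,0]
            print('  plane rect',rect(deproj(n,c,z)))
            Q=P[P[:,2]>(0.06 if t=='cover' else .005)]; print('  cloud rect',rect(Q))
E
```

```text
top cover 0.9 [314. 204.] 10251 med [0.5809 0.0634 0.0698] zrange [0.064 0.07  0.075]
  plane rect (array([0.58344391, 0.06310346]), (244.34437561035156, 241.98980712890625), 2.250676393508911)
  cloud rect (array([0.58459546, 0.0643223 ]), (241.62144470214844, 240.93731689453125), 2.528531789779663)
top knife 0.7 [471. 255.] 755 med [ 0.4638 -0.3175  0.0182] zrange [0.005 0.018 0.028]
  plane rect (array([ 0.45812335, -0.31598868]), (25.50528907775879, 198.95281982421875), 77.93721771240234)
  cloud rect (array([ 0.45768646, -0.31801804]), (23.201269149780273, 198.04286193847656), 79.05230712890625)
top tray 0.7 [313. 204.] 10378 med [0.5797 0.0642 0.0698] zrange [0.061 0.07  0.075]
top paint_jar 0.74 [434. 129.] 619 med [ 0.7582 -0.2251  0.072 ] zrange [0.015 0.072 0.079]
top tape_roll 0.57 [150. 283.] 449 med [0.4021 0.4321 0.0229] zrange [0.006 0.023 0.029]
top brush_mug 0.92 [151. 193.] 1319 med [0.6129 0.4626 0.0394] zrange [0.    0.039 0.092]
top marker 0.76 [493. 157.] 393 med [ 0.7126 -0.3812  0.0128] zrange [0.    0.013 0.018]
scene cover 0.66 [314. 257.] 9930 med [0.5918 0
[... 316 characters left out ...]
 [0.    0.015 0.027]
  plane rect (array([ 0.46183826, -0.31234851]), (39.559295654296875, 201.94520568847656), 77.56787109375)
  cloud rect (array([ 0.45446713, -0.31804449]), (28.9002628326416, 204.78781127929688), 78.58391571044922)
scene tray 0.61 [316. 266.] 11960 med [0.6048 0.081  0.0682] zrange [0.005 0.068 0.073]
scene paint_jar 0.59 [167. 246.] 933 med [ 0.7738 -0.2167  0.0523] zrange [-0.001  0.052  0.077]
scene tape_roll 0.76 [490. 315.] 809 med [0.4156 0.4342 0.0195] zrange [-0.     0.019  0.027]
scene brush_mug 0.55 [458. 372.] 2268 med [0.5978 0.4531 0.0479] zrange [0.001 0.048 0.091]
scene marker 0.56 [140. 211.] 301 med [ 0.7164 -0.3768  0.0119] zrange [-0.002  0.012  0.018]
```

```bash
cat >> h.py <<'E'
YT=np.deg2rad(2.4); TO=np.array([0.5836,0.0725,0.])
RT=np.array([[np.cos(YT),-np.sin(YT),0],[np.sin(YT),np.cos(YT),0],[0,0,1]])
def tw(x,y,z): return TO+RT@np.array([x,y,z])/1000.
PK=np.deg2rad(168.6); KO=np.array([0.5016,-0.3265,0]); KD=np.array([np.cos(PK),np.sin(PK),0])
GX=0.020  # grasp along knife x
E
python3 - <<'E'
from h import *
s=get_state(); q=s['eef_rot']; print('tool x',Rn.from_quat(np.r_[q[1:],q[0]]).as_matrix().round(2).tolist())
for flip in (0,np.pi):
    print('flip',flip)
    g=KO+GX*KD
    for nm,p,yaw in [('pre',g+[0,0,.1],PK+flip),('grasp',g+[0,0,.003],PK+flip)]+[
        ('ins%d'%y,tw(0,y-125,z),YT+np.pi/2+flip) for y,z in((-170,46),(-103,46),(-50,190),(0,230),(80,250),(110,250))]+[('block',tw(30,-30,34),YT+flip)]:
        r=ctrl.ik(p,quat(yaw)); print(nm,p.round(3),None if r is None else np.round(r,2))
E
```

```text
tool x [[-0.92, 0.38, -0.0], [0.38, 0.92, 0.0], [0.0, -0.0, -1.0]]
flip 0
pre [ 0.482 -0.323  0.1  ] [ 0.39  0.58  0.25  1.8  -0.19  0.79  2.11]
grasp [ 0.482 -0.323  0.003] [ 0.58  0.7  -0.06  1.87  0.07  0.57  1.85]
ins-170 [ 0.596 -0.222  0.046] [ 0.17  0.72  0.26  1.69 -0.25  0.77  0.58]
ins-103 [ 0.593 -0.155  0.046] [ 0.09  0.69  0.21  1.75 -0.2   0.72  0.45]
ins-50 [ 0.591 -0.102  0.19 ] [-0.06  0.51  0.31  1.64 -0.18  1.02  0.34]
ins0 [ 0.589 -0.052  0.23 ] [-0.17  0.47  0.34  1.6  -0.17  1.1   0.25]
ins80 [0.585 0.028 0.25 ] [-0.28  0.44  0.3   1.58 -0.14  1.14  0.09]
ins110 [0.584 0.058 0.25 ] [-0.31  0.44  0.26  1.58 -0.12  1.14  0.02]
block [0.615 0.044 0.034] [-0.38  0.75  0.46  1.75 -0.46  0.75 -1.21]
flip 3.141592653589793
pre [ 0.482 -0.323  0.1  ] [-0.06  0.87  1.15  1.8  -0.9   1.11 -0.35]
grasp [ 0.482 -0.323  0.003] [ 0.22  0.78  0.55  1.87 -0.63  0.67 -0.62]
ins-170 [ 0.596 -0.222  0.046] [-0.24  1.02  1.15  1.69 -1.02  1.15 -1.89]
ins-103 [ 0.593 -0.155  0.046] [-0.36  1.    1.15  1.76 -1.02  1.12 -1.96]
ins-50 [ 0.591 -0.102  0.19 ] [-0.47  0.76  1.15  1.64 -0.73  1.23 -2.27]
ins0 [ 0.589 -0.052  0.23 ] [-0.57  0.69  1.15  1.61 -0.66  1.28 -2.41]
ins80 [0.585 0.028 0.25 ] [ 0.24  0.46 -0.52  1.57  0.24  1.17  2.86]
ins110 [0.584 0.058 0.25 ] [ 0.21  0.47 -0.55  1.57  0.26  1.18  2.79]
block [0.615 0.044 0.034] [ 0.01  0.7  -0.2   1.75  0.2   0.71  1.32]
```

```bash
sed -i 's/^GX=.*/GX=0.010/' h.py; python3 - <<'E'
from h import *
g=KO+GX*KD
ctrl.movep(g+[0,0,.12],quat(PK))
im,_=vision.grab_frame('wrist'); cv2.imwrite('pics/w1.png',im)
im,_=vision.grab_frame('top'); cv2.imwrite('pics/t1.png',im)
s=get_state(); print(s['time'],s['tcp_pos'],g,s['qpos'])
E
```

```text
4.2917 [ 0.49226069 -0.32388469  0.12000934] [ 0.49179729 -0.32452343  0.        ] [ 0.35585571  0.57429834  0.2929991   1.75071922 -0.21129312  0.84742581
  2.11791665]
```

View pics/w1.png

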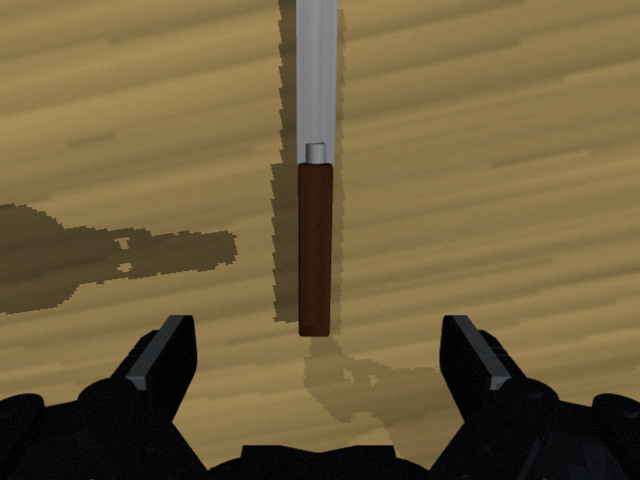

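```bash
cat >> h.py <<'E'
def wdeproj(uv,z,s):
    ci=vision.camera_info('wrist');H=np.array(ci['hand_eye']);K=np.array(ci['mtx']);q=s['eef_rot']
    R=Rn.from_quat(np.r_[q[1:],q[0]]).as_matrix()
    uv=np.atleast_2d(uv).astype(float)
    r=(R@H[:3,:3]@np.linalg.inv(K)@np.c_[uv,np.ones(len(uv))].T).T
    c=R@H[:3,3]+s['tcp_pos']
    return c+r*((z-c[2])/r[:,2])[:,None]
E
python3 - <<'E'
from h import *
s=get_state()
P=wdeproj([[314,336],[315.5,163]],.024,s); print(P, np.linalg.norm(P[0]-P[1]), np.rad2deg(np.arctan2(*(P[1]-P[0])[1::-1])),P.mean(0))
E
```

```text
[[ 0.55381735 -0.33854821  0.024     ]
 [ 0.44639661 -0.31600456  0.024     ]] 0.10976078588458082 168.1477355446977 [ 0.50010698 -0.32727638  0.024     ]
```

```bash
sed -i 's/^PK=.*/PK=np.deg2rad(168.2); KO=np.array([0.5003,-0.3272,0]); KD=np.array([np.cos(PK),np.sin(PK),0])/' h.py; python3 - <<'E'
from h import *
g=KO+GX*KD
ctrl.movel(g+[0,0,.004],quat(PK),max_speed=.12)
ctrl.close_gripper(force=100)
s=get_state(); print(s['time'],s['tcp_pos'],s['width'],s['contact_force'])
ctrl.movel(g+[0,0,.08],quat(PK),max_speed=.12)
ctrl.movep(tw(0,-175-135,46),quat(YT+np.pi/2))
im,_=vision.grab_frame('wrist'); cv2.imwrite('pics/w2.png',im)
im,d=vision.grab_frame('top'); cv2.imwrite('pics/t2.png',im);np.save('pics/t2.npy',d)
im,d=vision.grab_frame('scene'); cv2.imwrite('pics/s2.png',im);np.save('pics/s2.npy',d)
s=get_state(); print(s['time'],s['tcp_pos'],s['width'],s['contact_force'],s['qpos'])
E
```

```text
6.0333 [ 0.49059729 -0.32525408  0.00455042] 0.01751061189119144 [-1.21531997  0.19178346  5.11398309]
8.075 [ 0.59594028 -0.23822775  0.04617011] 0.017874288898737333 [-0.24470411  0.31720484 -0.87270586] [-0.02109984  0.80914343  0.65048158  1.67232221 -0.60893649  0.87245052
  0.92513839]
```

View pics/w2.png

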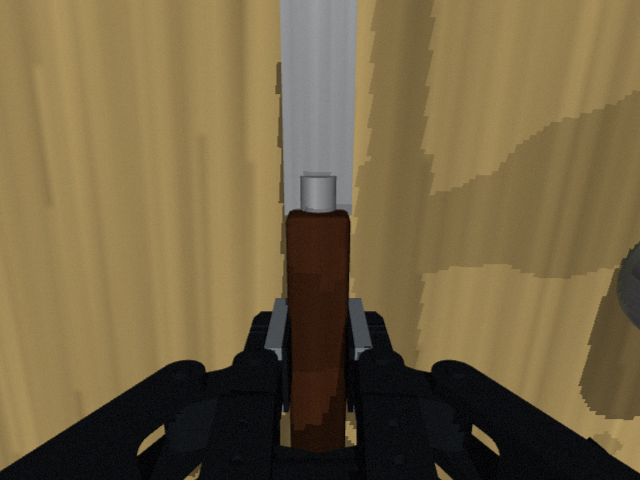

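View pics/s2.png

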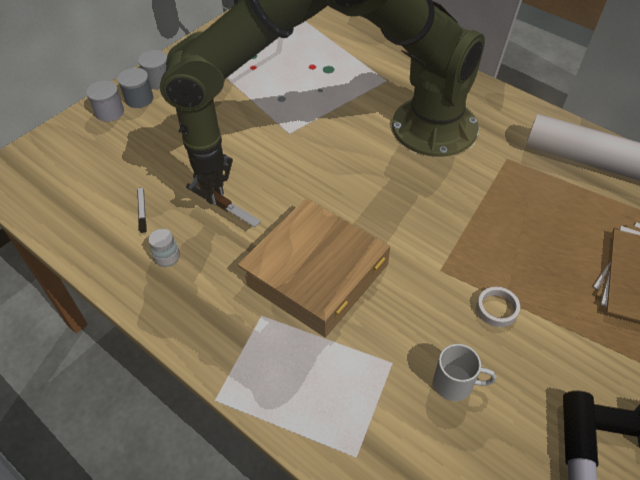

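```bash
python3 - <<'E'
from h import *
s=get_state()
P=wdeproj([[319,211]],.0657,s)[0]; print('handle front',P,'rel tray',RT.T@(P-TO))
for n in ['scene','top']:
    im=cv2.imread(f'pics/{n[0]}2.png'); d=np.load(f'pics/{n[0]}2.npy')
    P=cloud(n,d,np.ones(d.shape,bool)); Q=(P-TO)@RT*1000
    m=(np.abs(Q[:,0])<60)&(Q[:,1]>-225)&(Q[:,1]<-140)&(Q[:,2]>25)
    Q=Q[m]; print(n,len(Q)); 
    for lo in range(-225,-140,10):
        k=(Q[:,1]>=lo)&(Q[:,1]<lo+10)
        if k.sum(): print(lo,k.sum(),Q[k].mean(0).round(1))
    cr=im[160:270,150:300] if n=='scene' else im[150:300,330:480]
    cv2.imwrite(f'pics/c{n}.png',cv2.resize(cr,None,fx=4,fy=4))
E
```

```text
handle front [ 0.59534733 -0.19163054  0.0657    ] rel tray [ 0.00067639 -0.26439078  0.0657    ]
scene 2199
-225 426 [ -24.4 -220.1  455.9]
-215 403 [ -30.4 -210.   464.3]
-205 376 [ -36.  -199.8  472.1]
-195 346 [ -40.1 -190.1  468.4]
-185 309 [ -44.8 -180.2  472.7]
-175 210 [ -54.8 -170.4  533.6]
-165 95 [ -57.5 -161.1  547.1]
-155 33 [ -58.2 -150.4  558.3]
-145 1 [ -59.4 -144.1  554.4]
top 496
-225 134 [ -38.2 -220.2  531.4]
-215 116 [ -41.7 -210.2  537.6]
-205 94 [ -45.3 -200.1  543.3]
-195 63 [ -47.6 -190.4  546.2]
-185 22 [ -49.3 -181.   548.9]
-175 20 [ -57.7 -169.   577.9]
-165 25 [ -57.3 -159.5  572.5]
-155 21 [ -57.9 -150.7  564.1]
-145 1 [ -59.  -144.1  557.9]
```

View pics/cscene.png

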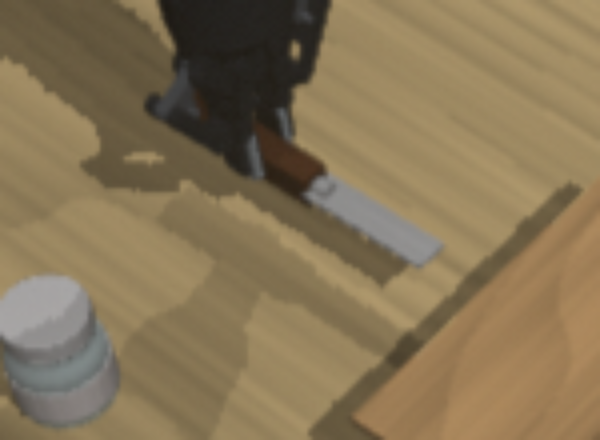

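```bash
python3 - <<'E'
from h import *
for n in ['scene','top']:
    d=np.load(f'pics/{n[0]}2.npy')
    P=cloud(n,d,np.ones(d.shape,bool)); Q=(P-TO)@RT*1000
    Q=Q[(np.abs(Q[:,0])<30)&(Q[:,2]>25)&(Q[:,2]<90)]
    for lo in range(-255,-130,15):
        k=(Q[:,1]>=lo)&(Q[:,1]<lo+15)
        if k.sum(): print(n,lo,k.sum(),np.median(Q[k],0).round(1))
E
```

```text
scene -255 48 [  -2.7 -247.2   53.6]
scene -240 49 [  -1.1 -233.4   53.4]
scene -225 53 [  -1.  -217.    53.6]
scene -210 47 [  -1.7 -202.    54.4]
scene -195 54 [  -0.2 -187.5   54.2]
scene -180 14 [  -2.  -178.9   53.1]
scene -135 89 [   0.4 -124.7   68.5]
top -135 61 [  11.1 -124.    70. ]
```

```bash
cat >> h.py <<'E'
QK=quat(YT+np.pi/2)
def tip(th,r=215.): return tw(0,110-r*np.cos(th)-135, 62+r*np.sin(th)-1.5-7.3)
E
python3 - <<'E'
from h import *
for y in (-175,-105): 
    if y==-175: continue
    ctrl.movel(tw(0,y-135,46.5),QK,max_speed=.08)
s=get_state(); print(s['time'],s['tcp_pos'],s['contact_force'])
for th in (0.03,0.15,.3):
    ctrl.movel(tip(th),QK,max_speed=.08)
    s=get_state(); print(th,s['time'],s['tcp_pos'],s['contact_force'])
im,d=vision.grab_frame('scene'); cv2.imwrite('pics/s3.png',im)
E
```

```text
9.1 [ 0.5936035  -0.16809485  0.04665777] [ 0.14303554 -0.25697561 -1.19226014]
0.03 9.4167 [ 0.59399076 -0.16794371  0.0604876 ] [ 0.11957386  0.06297902 -1.0618843 ]
0.15 9.8917 [ 0.5939765  -0.16477441  0.086009  ] [ 0.83871495 -1.06516449 -1.81047592]
0.3 10.4417 [ 0.59358382 -0.15741495  0.1172375 ] [-0.61885037 -0.88274156 -0.50889697]
```

View pics/s3.png

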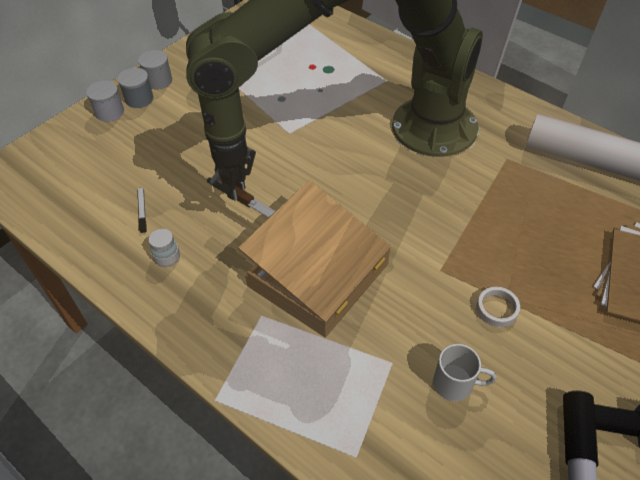

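```bash
python3 - <<'E'
from h import *
for th in (.5,.7,.9,1.1,1.3,1.45):
    ctrl.movel(tip(th),QK,max_speed=.1)
    s=get_state(); print(th,round(s['time'],2),s['tcp_pos'].round(3),s['contact_force'].round(1),s['width'])
im,d=vision.grab_frame('scene'); cv2.imwrite('pics/s4.png',im)
im,d=vision.grab_frame('top'); cv2.imwrite('pics/t4.png',im)
E
```

```text
0.5 11.07 [ 0.593 -0.141  0.157] [-0.3  0.4 -1.1] 0.017938866314798935
0.7 11.66 [ 0.592 -0.116  0.192] [-0.6 -0.7 -1.4] 0.018151976555829098
0.9 12.24 [ 0.59  -0.085  0.222] [ 0.1 -0.8 -0.8] 0.01842140405278763
1.1 12.82 [ 0.589 -0.05   0.245] [-0.9 -0.6 -0.2] 0.01815619736110881
1.3 13.41 [ 0.587 -0.01   0.26 ] [ 0.   0.1 -1. ] 0.01788955637416072
1.45 13.88 [0.586 0.022 0.267] [ 0.1 -1.  -0.4] 0.01779149140313532
```

View pics/s4.png

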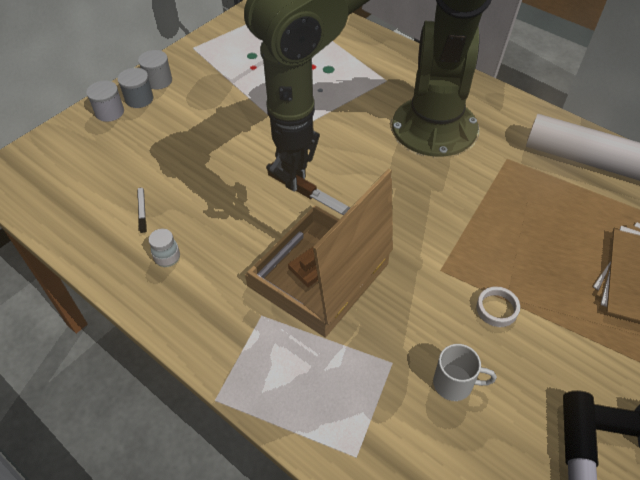

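View pics/t4.png

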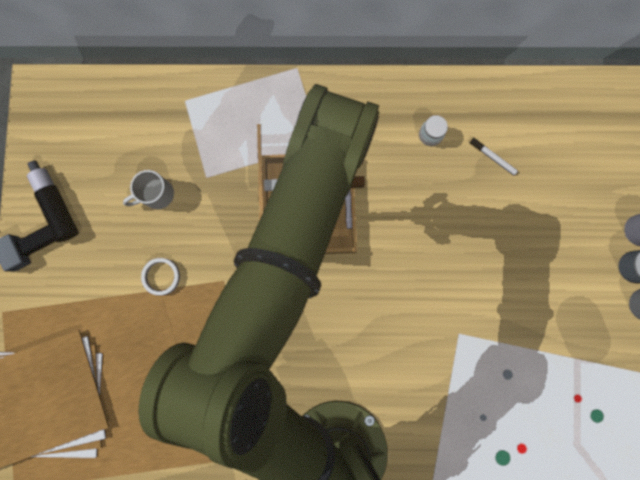

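```bash
python3 - <<'E'
from h import *
for th in (1.55,1.64):
    ctrl.movel(tip(th),QK,max_speed=.08)
    s=get_state(); print(th,round(s['time'],2),s['tcp_pos'].round(3),s['contact_force'].round(1))
ctrl.pause(.3)
ctrl.movel(tw(0,-30-135,250),QK,max_speed=.12)
im,d=vision.grab_frame('scene'); cv2.imwrite('pics/s5.png',im); np.save('pics/s5.npy',d)
r=models.masks_of('scene','cover')
P=cloud('scene',d,r[0]['mask']); Q=(P-TO)@RT*1000
print(r[0]['p'],len(Q),np.median(Q,0))
Q=Q[(abs(Q[:,0])<115)&(Q[:,2]>75)&(Q[:,2]<310)&(abs(Q[:,1]-110)<60)]
a=np.polyfit(Q[:,2],Q[:,1],1); print('angle est',np.pi/2+np.arctan(a[0]),Q.min(0),Q.max(0))
E
```

```text
1.55 14.4 [0.585 0.044 0.268] [ 0.1  0.5 -0.7]
1.64 14.79 [0.584 0.063 0.268] [ 0.1 -0.6 -1.1]
0.66 4139 [ 13.78905391 128.98680757 207.12349151]
angle est 1.6486879361335955 [-114.87444309  116.77650215   75.04077144] [114.80519251 138.35280665 302.06458907]
```

View pics/s5.png

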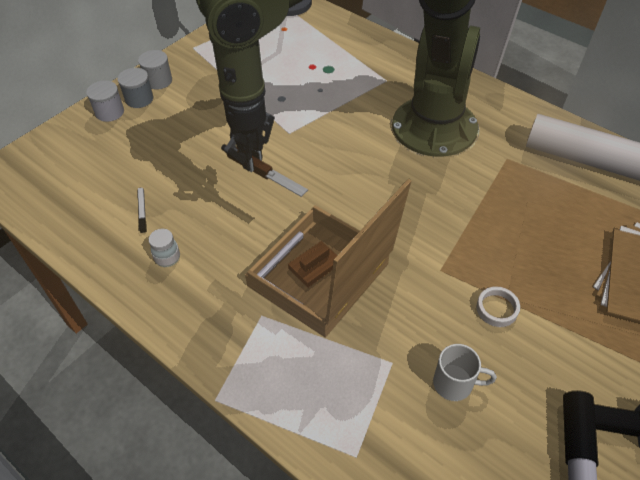

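```bash
python3 - <<'E'
from h import *
g=KO+GX*KD
ctrl.movep(g+[0,0,.10],quat(PK))
ctrl.movel(g+[0,0,.005],quat(PK),max_speed=.08)
s=get_state(); print(s['time'],s['tcp_pos'],s['contact_force'])
ctrl.ungrasp(); ctrl.pause(.2)
ctrl.movel(g+[0,0,.12],quat(PK),max_speed=.12)
im,_=vision.grab_frame('wrist'); cv2.imwrite('pics/w6.png',im)
ctrl.pause(.2)
im,d=vision.grab_frame('top'); cv2.imwrite('pics/t6.png',im);np.save('pics/t6.npy',d)
r=models.masks_of('top','block'); 
for k in r[:2]: print(k['p'],k['point'],k['mask'].sum())
np.save('pics/bm.npy',r[0]['mask'])
Q=(cloud('top',d,r[0]['mask'])-TO)@RT*1000; print(np.percentile(Q,[2,50,98],axis=0).round(1))
print(get_state()['time'])
E
```

```text
19.4083 [ 0.49087429 -0.32544518  0.00549918] [ 0.8129856  -0.40804365 -0.93673628]
0.87 [316.8, 207.7] 1173
[[-60.2 -54.8  20.4]
 [-12.8 -18.5  28.8]
 [ 38.4  18.3  57.8]]
21.7333
```

View pics/t6.png

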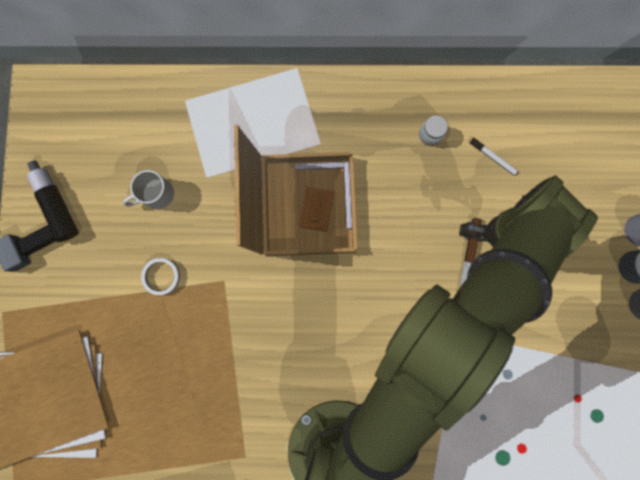

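View pics/w6.png

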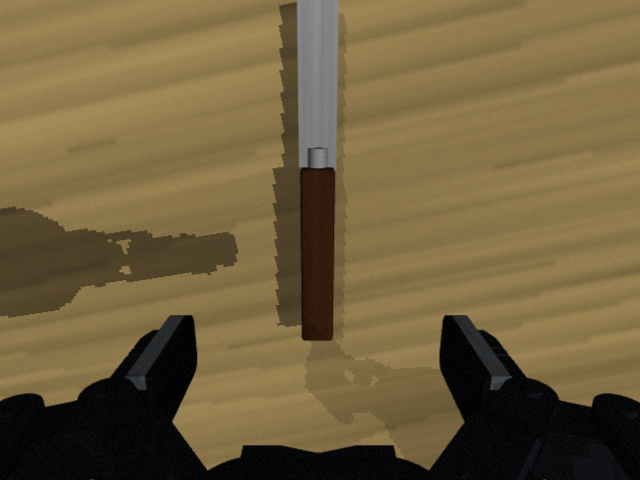

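```bash
python3 - <<'E'
from h import *
m=np.load('pics/bm.npy'); d=np.load('pics/t6.npy')
P=cloud('top',d,m);Q=(P-TO)@RT*1000
T=Q[Q[:,2]>46]; print('bar',len(T),rect(T/1000),T.mean(0))
cs,_=cv2.findContours(m.astype(np.uint8),0,2); c=max(cs,key=len)[:,0]
W=(deproj('top',c,.028)-TO)@RT; print('slab',rect(W))
p=tw(-11,-18,190); q=quat(YT+np.pi)
print(ctrl.ik(p,q), ctrl.ik(tw(-11,-18,34),q))
ctrl.movep(p,q)
s=get_state()
im,d=vision.grab_frame('wrist'); cv2.imwrite('pics/w7.png',im);np.save('pics/w7.npy',d)
r=models.masks_of('wrist','block'); print(r[0]['p'],r[0]['point']);np.save('pics/bm7.npy',r[0]['mask'])
im,_=vision.grab_frame('scene'); cv2.imwrite('pics/s7.png',im)
print(s['time'],s['tcp_pos'],s['qpos'].round(2),s['contact_force'])
E
```

```text
bar 245 (array([-0.00959315, -0.01838571]), (19.890195846557617, 70.07408905029297), 77.99686431884766) [-10.31229683 -18.27933436  54.07822775]
slab (array([-0.01079519, -0.01827673]), (70.12779235839844, 102.0392837524414), 78.23575592041016)
[-0.3876063   0.48894319  0.38889373  1.7005508  -0.2140726   0.99417207
  1.69015967] [-0.32849379  0.67743329  0.30624518  1.86395018 -0.31842751  0.64799047
  1.78276449]
0.87 [321.8, 211.2]
23.2 [0.57336384 0.05219914 0.18993248] [-0.39  0.49  0.39  1.7  -0.21  0.99  1.69] [-0.03602027 -1.15851094 -0.7879358 ]
```

View pics/w7.png

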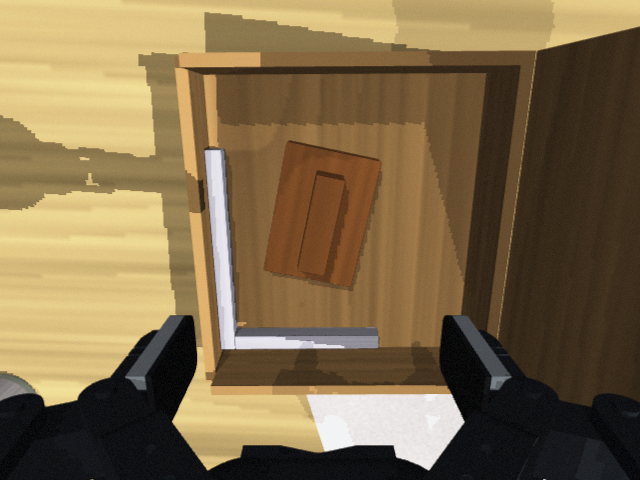

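View pics/s7.png

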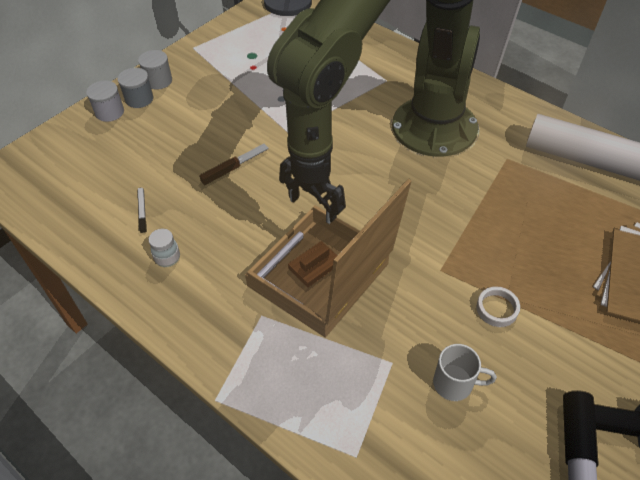

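```bash
python3 - <<'E'
from h import *
im=cv2.imread('pics/w7.png')
cv2.imwrite('pics/z7.png',cv2.resize(im[130:370,170:400],None,fx=2.5,fy=2.5,interpolation=cv2.INTER_CUBIC))
E
```

```text
(no output)
```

View pics/z7.png

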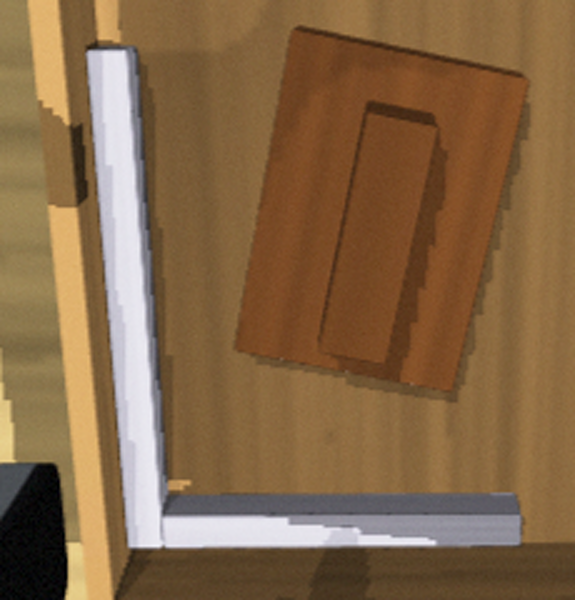

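```bash
python3 - <<'E'
from h import *
s=get_state()
f=lambda pts: np.array(pts)/2.5+[170,130]
def show(n,pts,z):
    W=wdeproj(f(pts),z,s); Q=(W-TO)@RT*1000; print(n,Q[:,:2].round(1).tolist(), 'mean',Q.mean(0).round(1)); return Q
a=show('side',[(134,48),(165,515)],.024); print('yaw',np.rad2deg(np.arctan2(*(a[1]-a[0])[1::-1])))
b=show('end',[(163,515),(520,514)],.024); print('yaw',np.rad2deg(np.arctan2(*(b[1]-b[0])[1::-1]))-90)
c=show('slab',[(297,28),(525,76),(452,390),(237,348)],.028); print('yaw',np.rad2deg(np.arctan2(*(c[2]+c[3]-c[0]-c[1])[1::-1])))
c=show('bar',[(370,110),(437,126),(385,362),(320,352)],.054); print('yaw',np.rad2deg(np.arctan2(*(c[2]+c[3]-c[0]-c[1])[1::-1])))
E
```

```text
side [[-59.3, -87.8], [92.5, -87.8]] mean [ 16.6 -87.8  24. ]
yaw -0.004556962397339595
end [[92.5, -88.5], [92.2, 29.8]] mean [ 92.4 -29.4  24. ]
yaw 0.11653640243127938
slab [[-65.1, -40.4], [-51.6, 24.7], [46.0, 5.9], [31.8, -61.2]] mean [ -9.8 -17.7  28. ]
yaw -11.48853989329434
bar [[-45.7, -19.8], [-41.4, -1.9], [26.0, -15.6], [23.0, -34.1]] mean [ -9.5 -17.8  54. ]
yaw -11.59243698740032
```

```bash
cat >> h.py <<'E'
def bq(deg): return quat(YT+np.pi+np.deg2rad(deg))
E
python3 - <<'E'
from h import *
ctrl.movel(tw(-9.7,-17.8,80),bq(-11.6),max_speed=.12)
ctrl.movel(tw(-9.7,-17.8,32),bq(-11.6),max_speed=.06)
s=get_state(); print(s['time'],s['tcp_pos'],s['contact_force'])
ctrl.close_gripper(force=80)
s=get_state(); print(s['time'],s['width'],s['contact_force'],((RT.T@(s['tcp_pos']-TO))*1000).round(2))
im,d=vision.grab_frame('wrist'); cv2.imwrite('pics/w8.png',im)
im,d=vision.grab_frame('scene'); cv2.imwrite('pics/s8.png',im)
E
```

```text
25.3667 [0.57489087 0.05424774 0.03222844] [ 0.03099899 -0.19016757 -0.6933055 ]
25.9833 0.018429450794063457 [-0.81471211  0.7953392   5.0820225 ] [ -9.53 -17.82  32.39]
```

View pics/w8.png

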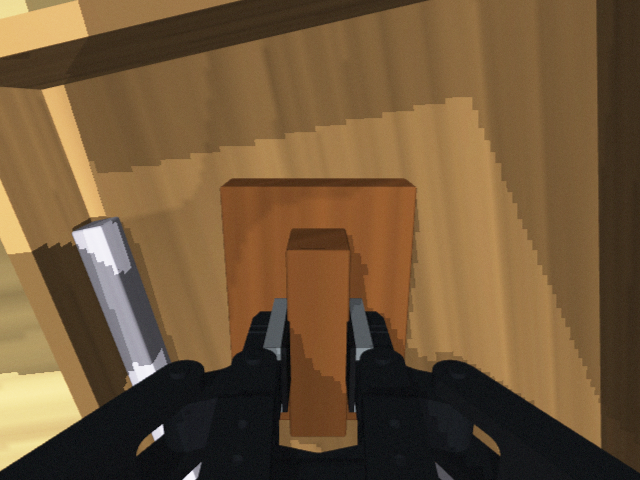

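View pics/s8.png

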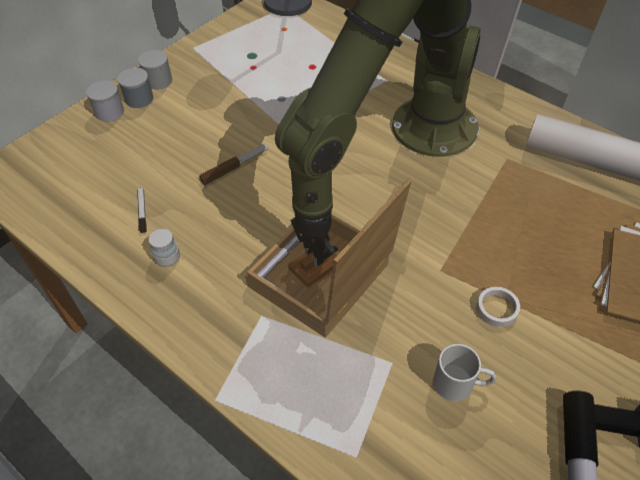

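```bash
cat >> h.py <<'E'
def rep(tag=''):
    s=get_state(); F=RT.T@np.array(s['contact_force']); p=RT.T@(s['tcp_pos']-TO)*1000
    print(tag,round(s['time'],2),'p',p.round(2),'F',F.round(2),'M',np.array(s['wrist_torque']).round(2)); return p,F
E
python3 - <<'E'
from h import *
ctrl.movel(tw(-9.7,-17.8,33),bq(-11.6),max_speed=.03); rep('lift1')
ctrl.movel(tw(12,-30,33),bq(0),max_speed=.06); rep('sq')
ctrl.movel(tw(37,-47,33),bq(0),max_speed=.05); rep('pre')
ctrl.movel(tw(37,-47,32.2),bq(0),max_speed=.02); ctrl.pause(.2); rep('down')
x=37
while x<50:
    x+=1; ctrl.movel(tw(x,-47,32.2),bq(0),max_speed=.02); ctrl.pause(.15); p,F=rep(x)
    if F[0]<-5: break
E
```

```text
lift1 26.33 p [ -9.95 -17.77  32.68] F [ 0.31 -0.73 -2.05] M [-0.01 -0.03 -0.01]
sq 26.9 p [ 11.54 -29.87  32.7 ] F [ 0.05 -0.17 -2.39] M [-0.01  0.04 -0.04]
pre 27.66 p [ 36.75 -46.93  32.84] F [ 0.4  -0.8  -0.85] M [ 0.04  0.04 -0.  ]
down 28.11 p [ 36.79 -46.7   32.43] F [-2.7   1.18  3.1 ] M [ 0.09  0.47 -0.04]
38 28.51 p [ 37.37 -46.81  32.45] F [-3.61  0.52  5.55] M [ 0.12  0.82 -0.03]
39 28.91 p [ 38.26 -46.89  32.4 ] F [-4.85  0.66  6.39] M [0.02 0.87 0.03]
40 29.31 p [ 39.24 -46.98  32.42] F [-3.82  0.63  5.4 ] M [0.09 0.87 0.03]
41 29.71 p [ 40.25 -47.02  32.43] F [-3.55  0.07  5.56] M [ 0.06  0.84 -0.01]
42 30.11 p [ 41.27 -47.08  32.42] F [-4.64  0.13  5.14] M [0.02 0.89 0.02]
43 30.51 p [ 41.95 -47.14  32.4 ] F [-5.51  0.53  6.54] M [0.   0.98 0.02]
```

```bash
python3 - <<'E'
from h import *
Z=32.5
ctrl.movel(tw(42,-47,Z),bq(0),max_speed=.02); ctrl.pause(.15); rep('up')
for x in (43,43.7,44.4,45.1):
    ctrl.movel(tw(x,-47,Z),bq(0),max_speed=.02); ctrl.pause(.15); p,F=rep(x)
    if F[0]<-5: break
ctrl.movel(tw(x-.5,-47,Z),bq(0),max_speed=.02); ctrl.pause(.15); rep('back')
x-=.5
y=-47
while y>-60:
    y-=1; ctrl.movel(tw(x,y,Z),bq(0),max_speed=.02); ctrl.pause(.15); p,F=rep(y)
    if F[1]>9: break
E
```

```text
up 30.91 p [ 41.84 -47.09  32.46] F [-2.61 -1.1   1.58] M [-0.07  0.53  0.02]
43 31.31 p [ 41.97 -47.08  32.43] F [-5.7  -0.29  5.08] M [-0.11  1.01  0.06]
back 31.71 p [ 41.96 -47.08  32.43] F [-4.89 -0.59  4.53] M [-0.09  1.06  0.05]
-48 32.11 p [ 42.02 -47.23  32.43] F [-5.69  1.1   4.45] M [0.22 1.01 0.11]
-49 32.51 p [ 42.08 -47.44  32.46] F [-5.16  3.    4.36] M [0.54 1.07 0.19]
-50 32.91 p [ 42.09 -47.56  32.49] F [-4.89  4.07  5.94] M [0.85 1.06 0.09]
-51 33.31 p [ 42.09 -47.92  32.51] F [-5.92  5.51  5.29] M [1.12 1.13 0.18]
-52 33.71 p [ 42.09 -48.67  32.53] F [-5.22  6.79  5.34] M [1.31 1.17 0.1 ]
-53 34.11 p [ 42.1  -49.59  32.52] F [-4.96  5.85  6.14] M [1.34 1.21 0.15]
-54 34.51 p [ 42.08 -50.6   32.49] F [-5.6   7.29  6.21] M [1.41 1.14 0.11]
-55 34.91 p [ 42.1  -51.52  32.53] F [-6.1   6.83  6.02] M [1.36 1.13 0.18]
-56 35.31 p [ 42.09 -52.55  32.51] F [-5.55  6.63  5.29] M [1.35 1.2  0.17]
-57 35.71 p [ 42.09 -53.57  32.52] F [-5.54  6.02  5.79] M [1.36 1.17 0.11]
-58 36.11 p [ 42.08 -54.55  32.51] F [-5.4   6.72  5.37] M [1.34 1.11 0.09]
-59 36.51 p [ 42.11 -55.28  32.55] F [-5.18  7.12  5.93] M [1.48 1.13 0.12]
-60 36.91 p [ 42.12 -55.31  32.58] F [-6.05  8.44  6.66] M [1.92 1.15 0.05]
```

```bash
python3 - <<'E'
from h import *
Z=32.5; x=42.5
for y in (-62,-64,-66):
    ctrl.movel(tw(x,y,Z),bq(0),max_speed=.02); ctrl.pause(.2); p,F=rep(y)
    if F[1]>18: break
for x in (44,46,48,50):
    ctrl.movel(tw(x,y,Z),bq(0),max_speed=.02); ctrl.pause(.2); p,F=rep(x)
    if F[0]<-17: break
s=get_state()
im,d=vision.grab_frame('wrist'); cv2.imwrite('pics/w9.png',im)
im,d=vision.grab_frame('scene'); cv2.imwrite('pics/s9.png',im)
im,d=vision.grab_frame('top'); cv2.imwrite('pics/t9.png',im)
E
```

```text
-62 37.36 p [ 42.12 -55.4   32.62] F [-6.34 12.28  7.3 ] M [2.73 1.25 0.  ]
-64 37.81 p [ 42.11 -55.44  32.67] F [-6.34 16.85  8.37] M [ 3.5   1.4  -0.17]
-66 38.26 p [ 42.08 -55.54  32.74] F [-6.33 21.45  9.51] M [ 4.4   1.51 -0.09]
44 38.71 p [ 42.11 -55.55  32.74] F [-11.12  21.09  14.23] M [ 4.33  2.32 -0.15]
46 39.16 p [ 42.09 -55.49  32.73] F [-18.48  22.14  20.12] M [ 4.24  3.51 -0.07]
```

View pics/w9.png

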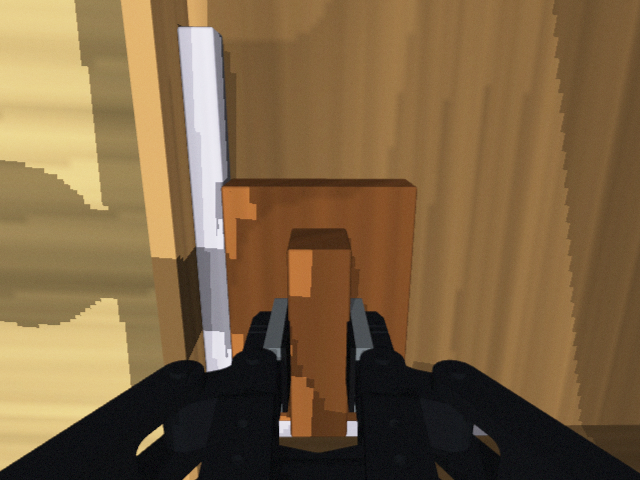

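View pics/s9.png

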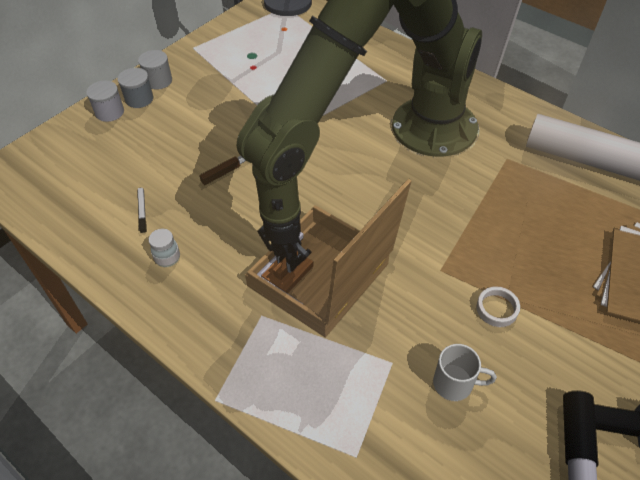

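```bash
python3 - <<'E'
from h import *
x,y=46,-66
for Z in (33,33.5,34,34.5):
    ctrl.movel(tw(x,y,Z),bq(0),max_speed=.02); ctrl.pause(.2); p,F=rep(Z)
    if F[2]<5: break
s=get_state(); q=s['eef_rot']; R=Rn.from_quat(np.r_[q[1:],q[0]]).as_matrix()
print('tilt z',RT.T@R[:,2],'yaw rel',np.arctan2(*(RT.T@R[:,0])[1::-1]))
E
```

```text
33 39.76 p [ 42.11 -55.48  32.74] F [-16.91  20.88  15.69] M [ 4.27  3.22 -0.12]
33.5 40.21 p [ 42.08 -55.5   32.78] F [-14.64  20.88  12.1 ] M [ 4.29  2.97 -0.16]
34 40.66 p [ 42.11 -55.55  32.83] F [-13.16  21.03   8.28] M [ 4.27  2.66 -0.16]
34.5 41.11 p [ 42.12 -55.55  32.92] F [-11.77  20.69   4.09] M [ 4.28  2.38 -0.19]
tilt z [-0.00905138  0.01193378 -0.99988782] yaw rel -3.1352188889556105
```

```bash
python3 - <<'E'
from h import *
ctrl.movel(tw(43.5,-58,33.2),bq(0),max_speed=.02); ctrl.pause(.2); rep('relax')
for k in (.25,.5,.75,1.):
    ctrl.movel(tw(43.5+5.5*k,-58-6*k,33.2+1.8*k),bq(0),max_speed=.03); ctrl.pause(.15); rep(k)
ctrl.pause(1); rep('hold')
E
```

```text
relax 41.88 p [ 42.13 -55.28  32.6 ] F [-6.88  5.19  3.84] M [0.98 1.35 0.07]
0.25 42.28 p [ 42.12 -55.32  32.65] F [-9.04  6.57  4.34] M [1.57 1.94 0.07]
0.5 42.68 p [ 42.16 -55.35  32.7 ] F [-13.46  11.98   4.39] M [2.16 2.48 0.01]
0.75 43.08 p [ 42.14 -55.37  32.74] F [-16.07  14.37   5.9 ] M [ 2.76  3.09 -0.05]
1.0 43.48 p [ 42.16 -55.44  32.83] F [-20.25  17.79   6.69] M [ 3.22  3.79 -0.09]
hold 44.48 p [ 42.16 -55.4   32.82] F [-19.95  15.95   6.83] M [ 3.25  3.75 -0.05]
```

```bash
python3 - <<'E'
from h import *
s=get_state()
im,d=vision.grab_frame('wrist'); cv2.imwrite('pics/z10.png',cv2.resize(im[170:400,170:430],None,fx=3,fy=2.6,interpolation=cv2.INTER_CUBIC)); cv2.imwrite('pics/w10.png',im)
t,d=vision.grab_frame('top'); cv2.imwrite('pics/t10.png',cv2.resize(t[110:310,220:500],None,fx=2.8,fy=2.8,interpolation=cv2.INTER_CUBIC))
t,d=vision.grab_frame('scene'); r=models.masks_of('scene','cover')
Q=(cloud('scene',d,r[0]['mask'])-TO)@RT*1000
Q=Q[(abs(Q[:,0])<115)&(Q[:,2]>75)&(Q[:,2]<310)&(abs(Q[:,1]-110)<60)]
print('cover',np.pi/2+np.arctan(np.polyfit(Q[:,2],Q[:,1],1)[0])); print(rep())
E
```

```text
cover 1.6484858623771872
 44.68 p [ 42.16 -55.45  32.82] F [-19.09  16.83   5.98] M [ 3.22  3.74 -0.08]
(array([ 42.1593885 , -55.45400176,  32.81637759]), array([-19.08778777,  16.82638893,   5.97903499]))
```

View pics/z10.png

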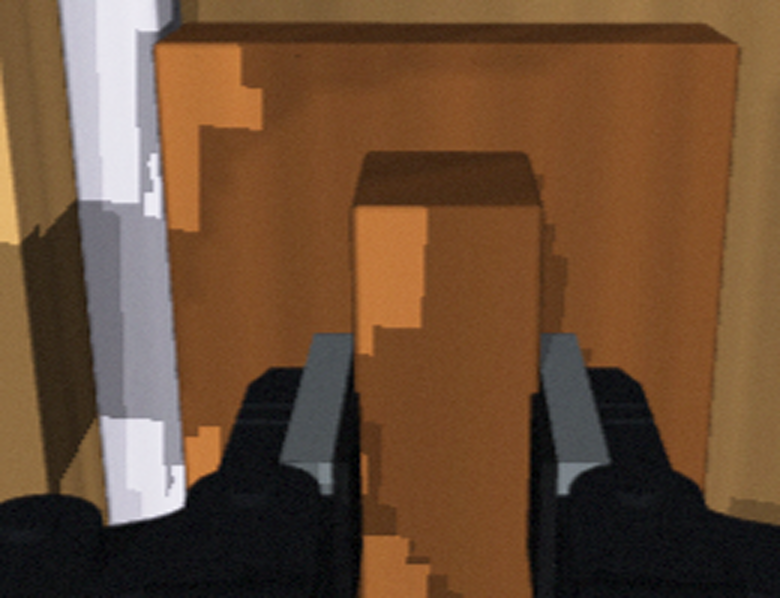

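View pics/t10.png

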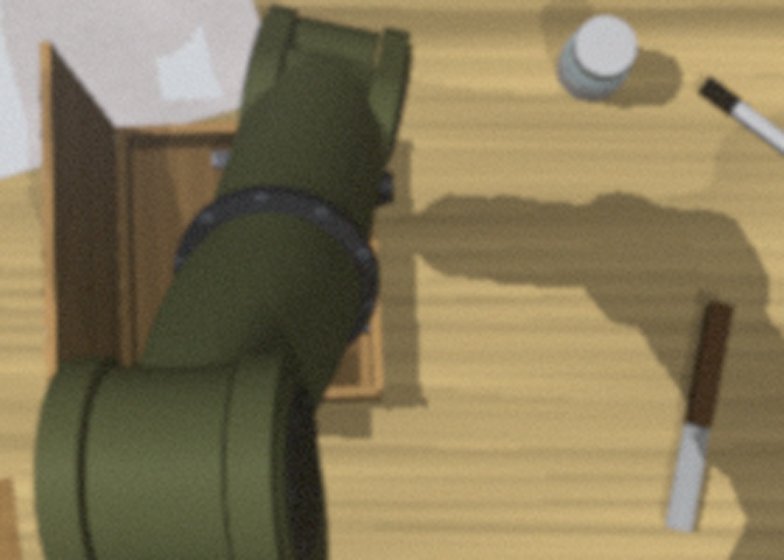

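```bash
python3 - <<'E'
from h import *
ctrl.pause(.5); rep('final'); ticket.close_job(); rep('after')
E
```

```text
final 45.18 p [ 42.15 -55.41  32.83] F [-19.63  17.66   6.97] M [ 3.25  3.74 -0.13]
the job is handed in; nothing more can be done
the job is handed in; nothing more can be done
```

I levered the cover open with the palette knife, put the knife back on the table, and pressed the printing block into the stop corner. I handed in at 45.2 s of the 72 s, still holding the block; no verdict is reported.

**Last checks**
- **Cover:** a depth fit puts it at about 1.65 rad. It stayed there on its own after the knife was withdrawn.
- **Knife:** it lies flat on the table about where it started, released and clear of the tray.
- **Block position:** the gripper is at (42.2, −55.4) mm in the tray's frame, against a corner place of (42, −55) mm. In the wrist picture the block's long edge lies flush along the side stop.
- **Squareness:** the hand was square to the tray within about 0.01 rad and tilted about 0.015 rad. I took both just before the final press.
- **Push:** the wrist reads about 20 N toward the end stop, 17 N toward the side stop and 7 N downward. The push was steady over the last seconds.

**Weaker points**
- **Stop forces:** I could only measure the total push at the wrist, not the force on each stop. To keep friction from holding the block off one stop, I eased off and then loaded both stops together.
- **End stop contact:** the hand hid that edge in the pictures. I judged it from the position where the block stopped moving and the force began to rise.
- **One disagreement:** the wrist camera put the side stop about 2 mm away from where the tray pose, and later the contact, placed it. That is within the stated calibration accuracy.
- **Jar, tape, mug and marker:** I never went near them and they look unmoved in the pictures, but I did not measure their positions again.

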